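Fit the cell in the tree lamp's foot

TASK

Fit the loose D cell into the open cradle on the upturned lamp foot: its flat end against the coil spring first, then ease the end with the nub down behind the opposite end wall until the cell lies flat on the cradle's floor, held between spring and wall. Go gently: the cradle is thin, brittle plastic that cracks if the forces bearing on it add up to more than 30 N. Leave the paint pot, the painted tree and the bare stand where they are.

Things in the scene. Friction and masses are not known exactly. Their poses are not given: they have to be found in the camera images.
- cell_mid (a point): centre of the loose D cell: a dark grey round can 34 mm across, 61.5 mm long over all, about 140 g, lying on its side and free to roll. x runs along the can from the flat end (30.75 mm behind this point) to the nub (outer face 30.75 mm ahead), a button 10.5 mm across that stands 2 mm out from the middle of that end.
- cell_nub (a point): outer face of the cell's nub, on the can's axis.
- lamp_foot: the upturned lamp foot: a log slice 164 mm across and 24 mm thick, flat on a non-slip mat; it does not move. Origin at the centre of its underside, on the table. The cradle, an open-topped off-white plastic trough, is screwed on its middle, in line with its x axis.
- cradle_floor (a point): middle of the cradle's inner floor, 27 mm above the table. z is up; x runs along the trough from the spring end to the plain end wall (plus contact). Inside 70.5 mm long (35.25 mm to either end), 39 mm wide; walls 3 mm thick, end walls 24 mm high above the floor with rounded tops, side walls 19 mm: fingers cannot straddle a level cell. A cell at home alone loads it with 11 N in all.
- spring_tip (a point): middle of the free end of the coil spring (13 mm across here), on the end wall at the cradle's -x end, 17 mm above the cradle's floor. Left alone it stands 15 mm out from that wall, so that 55.5 mm are left for the 61.5 mm cell.
- spring (a joint): how far the spring is pressed in, m: 0 free, 0.006 with the cell home, 0.0115 fully crushed. It takes about 0.5 N for each mm, 3 N with the cell home. It has to give 7 to 10 mm to let the nub end past the end wall.
- seat (a point): where the centre of the cell lies when it is home: 17 mm above the cradle's floor, 4.5 mm from the trough's middle towards the plain end wall. Axes as the cradle's: the cell's x axis then points along this x, nub against the plain end wall. The squeeze of the spring makes the nub end stick part-way: it takes a slow press of 5 to 8 N from above to lie flat, its top then 34 mm above the floor.
- paint_pot: closed paint pot, 52 mm across and 62 mm high, standing on the table; origin at the centre of its underside.
- tree: painted green tree on a slice of wood, 90 mm across and 143 mm high; origin at the centre of its underside.
- bare_stand: unpainted flared stand on a slice of wood, 90 mm across and 80 mm high; origin at the centre of its underside.

How it is judged (in metres and radians):
On the way:
1. the cell's flat end presses the spring in while the nub end is still raised (value of joint spring above 0.002 m and z of cell_nub in the frame of seat above 0.008 m and x of cell_nub in the frame of seat above 0 m and contact force between cell and spring above 0.5 N), for 0.05 s.
At the end, for the whole second after the job is handed in: the cell lies in the cradle with its centre within 4 mm of the seat, level and in line to 0.06 rad (nub no more than 2.5 mm high), nub at the plain end wall, the spring pressed in 4 to 8 mm, and at rest (distance between cell_mid and seat below 0.004 m and angle between the x axis of cell_mid and the x axis of seat, either way round below 0.06 rad and x of cell_nub in the frame of seat above 0.027 m and z of cell_nub in the frame of seat below 0.0025 m and value of joint spring between 0.004 and 0.008 m and linear speed of cell below 0.01 m/s); the robot touches nothing.
It fails at once if anything bears on the cradle or its spring with more than 30 N in all (contact force between anything else and cradle above 30 N).
It fails at once if the paint pot, the tree or the bare stand is moved more than 15 mm (distance of any of paint_pot, tree, bare_stand from where it was at the start of the episode above 0.015 m).
It also fails if it takes over 72 s, if anything falls off the work surface, if the arm or the gripper's body presses on something with over 40 N, if the wrist force passes 120 N, or if a joint passes its speed limit or range.

ROBOT

A 6-joint arm with a two-finger parallel gripper is mounted at the origin on the work surface. World frame = base frame: x ahead of the robot, y to its left, z up, the work surface at z = 0. Lengths are in m, angles in degrees, forces in N, time in s.
With the tool pointing down it reaches from about 0.225 to 0.725 m from the base axis. Payload 3.1 kg.
Tool frame: the origin (TCP) lies at the very end of the fingers, on their centre line; the grasp point (between the pads) lies 19 mm behind it; z points along the fingers, y is the line along which they close (so a half turn about z gives the same grasp; the last joint's range is limited). The gripper opens to 85 mm and grips with 20 to 120 N. Pads are 22 mm wide; open, the fingers measure 114 mm over their backs; the gripper's body (76 mm by 85 mm) begins 54 mm behind the grasp point. The pads swing forward as they close: fully open they stand 13 mm farther back than shut.
Start: joints at [-84.328, 2.75, 5.684, 92.934, 0, 82.678], TCP at [0.118, -0.512, 0.2] pointing down, gripper open.
Joint ranges: [-166.93, 166.93], [-56.73, 111.36], [-69.38, 81.34], [-121.58, 131.49], [-85.45, 84.26], [-180, 180]. Speed limits (degrees/s): [159.86, 159.86, 180, 180, 180, 180].

INTERFACE

Orientations are given as a 3x3 rotation matrix whose columns are the frame's x, y, z axes.
In Python, from plant import ctrl, cams gives the robot as it stands.
- The arm moves only by the tool jog_arm, never from a script. Its argument "plan" is one flat list of numbers, 7 for each row, row after row: the shift along the tool's x, y, z in cm, then the turn, a rotation vector about the tool's x, y, z in degrees, then the finger opening in cm, from 0 to 8.54. In form: [dx, dy, dz, wx, wy, wz, claw, dx, dy, dz, wx, wy, wz, claw, ...]. A call has 1 to 12 rows; each row is the pose to reach, as a shift and turn from the pose commanded when the call began, along the tool's axes at that moment; what a row does not reach only later rows make up. A row lasts 1/10 s, in which the tool goes at most 50 mm and 8.59 degrees, less where a joint would pass 70% of its speed; a pose out of reach is approached as far as the arm can. A call with a gripper value outside its range is refused whole. The fingers move at their own pace and stop on an object; the grip force is fixed at half the most. Time passes only in rows, so rows that repeat a pose let the fingers close. It gives the time, the measured TCP pose, the force, the opening and the grip force at its end, in the units of the state.
- ctrl.read_state(): the state, without advancing time (a new reading comes with each control period).
- cams.grab_frame(name): name is "side" or "top"; returns a dict with "pixels" (384x512x3 uint8, red, green, blue), "intrinsics" (3x3 intrinsics, pixels), "xyz" and "attitude" of the camera in the world. Camera axes: x right, y up, looking along -z (the intrinsics and any distortion apply to the point x, -y, -z); pixel columns grow to the right and rows downward; lengths in m; the calibration is good to about 2 mm. A picture is of the moment at which its call begins. There is no depth.
- ctrl.job_done(): hands the job in; it is judged then, once.
The state is a dict: "t": time; "joint_positions": joint angles; "joint_velocities": joint speeds; "tau": joint torques, N m; "position": TCP position; "tool_rot": TCP orientation; "ft_force": force on the tool from outside, world axes, zero at the start; "torque": the same for the moment, N m; "width": opening from 0.0 (shut) to 1.0 (fully open); "grip_force": force on a finger pad.
Only numpy, scipy, OpenCV 4.12 (cv2) and the standard library are available. Lean on these libraries where they do the work, as an engineer would, in place of code of your own. Each camera call takes 0.05 s, during which the arm holds its last target. There are 200 camera calls.

## Working session

There is one attempt and no reset: what is moved stays moved. The work goes in short steps, Python scripts to look and compute and a tool call to move; the robot and the scene stay as the last step left them, time stands still between calls to the robot, and variables do not carry over. Pictures are saved under pics/ and viewed, at most 10 in all, crops included, and the job is handed in when it is done.

Besides the shell and the picture viewer there is one more tool, called after "Emit:" as a command line: name --argument value ..., lists and objects as JSON in quotes. jog_arm: Moves the arm, as the interface text tells. Its arguments: {"type":"object","properties":{"plan":{"type":"array","items":{"type":"number"}}},"required":["plan"]}

```bash
ls; mkdir -p pics
python3 - <<'E'
from plant import ctrl,cams
import cv2,numpy as np
for n in("side","top"):
    f=cams.grab_frame(n); cv2.imwrite(f"pics/{n}0.png",f["pixels"][:,:,::-1]); print(n,f["intrinsics"],f["xyz"],f["attitude"],[k for k in f])
s=ctrl.read_state();print(s)
E
```

```text
pics
side [[393.37114316   0.         254.86581456]
 [  0.         393.37114316 193.54251308]
 [  0.           0.           1.        ]] [ 0.27137576 -0.64529919  0.64882358] [[ 0.92175722  0.25409406 -0.29291608]
 [-0.38769763  0.58955654 -0.70859977]
 [-0.0073604   0.76671982  0.64193967]] ['pixels', 'intrinsics', 'xyz', 'attitude']
top [[466.92347619   0.         259.38327579]
 [  0.         466.92347619 186.07745635]
 [  0.           0.           1.        ]] [0.35585874 0.01969292 1.38531397] [[ 0.02103046  0.98915471 -0.14536392]
 [-0.99955073  0.02390793  0.01807626]
 [ 0.02135557  0.14491846  0.98921311]] ['pixels', 'intrinsics', 'xyz', 'attitude']
{'t': 0.1, 'joint_positions': array([-8.43284355e+01,  2.78886108e+00,  5.60111683e+00,  9.29335908e+01,
        1.86460652e-03,  8.26770520e+01]), 'joint_velocities': array([-0.07339061, -0.01421142,  0.15871009, -0.16793097, -0.01000516,
       -0.06585374]), 'tau': array([ 3.13066441e-03, -3.39850795e+01,  3.20935428e+01,  1.57725625e-02,
       -8.69371911e-05, -1.15911973e-06]), 'position': array([ 0.11798315, -0.51094199,  0.19863698]), 'tool_rot': array([[ 9.74391639e-01,  2.24857514e-01, -1.76898925e-04],
       [ 2.24857381e-01, -9.74389401e-01,  2.11054476e-03],
       [ 3.02203410e-04, -2.09627420e-03, -9.99997757e-01]]), 'ft_force': array([-0.17910723,  0.44183812,  0.38658691]), 'torque': array([-0.00890261,  0.02490942,  0.02163117]), 'grip_force': 0.0, 'width': 1.0011543182161253}
```

View pics/side0.png

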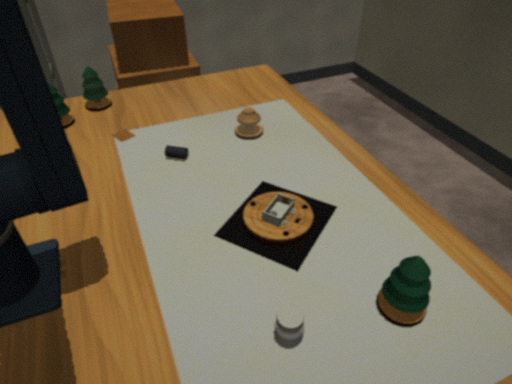

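View pics/top0.png

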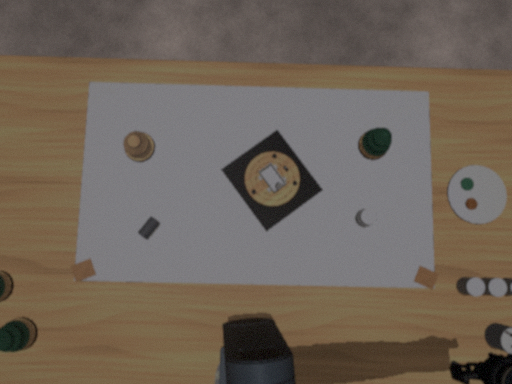

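Side view: the cell is at (177,152), the foot at (278,215), the pot at (289,325) and the tree at (405,290). Top view: the cell is at (149,228) and the cradle at (272,179). Next I'll look at enlarged crops.

```bash
cat > h.py <<'E'
import numpy as np,cv2
from plant import ctrl,cams
def ray(f,uv):
    K=f["intrinsics"]; p=np.linalg.solve(K,[uv[0],uv[1],1.]); d=f["attitude"]@np.array([p[0],-p[1],-p[2]])
    return np.array(f["xyz"]),d/np.linalg.norm(d)
def onz(f,uv,z):
    o,d=ray(f,uv); return o+d*(z-o[2])/d[2]
def tri(f,a,g,b):
    o,d=ray(f,a);p,e=ray(g,b); s=np.linalg.lstsq(np.c_[d,-e],p-o,rcond=None)[0]
    A,B=o+d*s[0],p+e*s[1]; return (A+B)/2,np.linalg.norm(A-B)
def proj(f,X):
    c=np.array(f["attitude"]).T@(np.array(X)-f["xyz"]); q=f["intrinsics"]@np.array([c[0],-c[1],-c[2]]); return q[:2]/q[2]
def crop(f,c,r,s):
    M=np.float32([[s,0,-s*(c[0]-r)],[0,s,-s*(c[1]-r)]])
    return cv2.warpAffine(f["pixels"][:,:,::-1],M,(int(2*r*s),int(2*r*s)),flags=cv2.INTER_CUBIC)
E
python3 - <<'E'
from h import *
S=cams.grab_frame("side");T=cams.grab_frame("top")
im=np.vstack([np.hstack([crop(S,(177,152),18,8),crop(S,(279,212),24,6)]),np.hstack([crop(T,(149,228),18,8),crop(T,(272,179),24,6)])])
im=cv2.convertScaleAbs(im,alpha=1.3); cv2.imwrite("pics/c1.png",im); print(im.shape)
for nm,f,c,r in(("S",S,(177,152),16),("T",T,(149,228),16)):
    g=f["pixels"].max(2); m=np.zeros_like(g); y,x=c[1],c[0]
    m[y-r:y+r,x-r:x+r]=(g[y-r:y+r,x-r:x+r]<95)*255
    k=max(cv2.findContours(m,0,2)[0],key=cv2.contourArea); print(nm,cv2.contourArea(k),cv2.minAreaRect(k), g[y,x])
print(tri(S,(177,152),T,(149,228)), tri(S,(279,212),T,(272,179)))
E
```

```text
(576, 576, 3)
S 246.5 ((175.9600067138672, 152.77999877929688), (22.76883888244629, 12.586501121520996), 8.13010311126709) 36
T 241.5 ((148.8536834716797, 227.6829376220703), (12.806248664855957, 21.864328384399414), 38.65980911254883) 59
(array([0.42631589, 0.31338088, 0.01601527]), np.float64(0.000680694998437561)) (array([ 0.57914724, -0.04244471,  0.02676788]), np.float64(0.0034422396280322193))
```

View pics/c1.png

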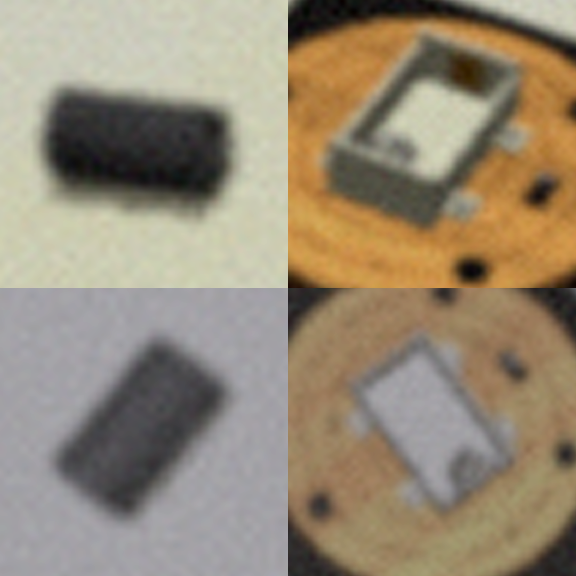

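The crops show the cell running from upper right to lower left in the top view. The spring is at the cradle's near (robot-side) end, and the copper contact is on the far-left end wall. I'll average several frames to find the nub end and the cradle corners.

```bash
cat >> h.py <<'E'
def avg(n,k):
    f=cams.grab_frame(n); a=f["pixels"].astype(float)
    for _ in range(k-1): a+=cams.grab_frame(n)["pixels"]
    f["pixels"]=np.clip(a/k,0,255); return f
E
python3 - <<'E'
from h import *
import pickle
S=avg("side",10);T=avg("top",10); pickle.dump((S,T),open("f0.pkl","wb"))
def cr(f,c,r,s,a,b):
    return np.clip((crop(f,c,r,s).astype(float)-b)*a,0,255).astype(np.uint8)
im=np.vstack([np.hstack([cr(S,(177,152),18,8,2.6,15),cr(S,(279,208),18,8,1.2,0)]),np.hstack([cr(T,(149,228),18,8,2.6,30),cr(T,(272,179),18,8,1.2,0)])])
cv2.imwrite("pics/c2.png",im)
E
```

```text
(no output)
```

View pics/c2.png

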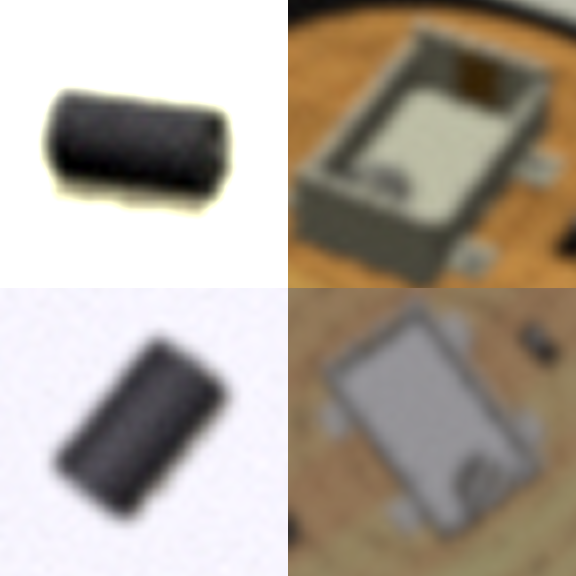

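Run:
```python
from h import *
import pickle
S,T=pickle.load(open("f0.pkl","rb"))
for n,f,c in(("S",S,(177,152)),("T",T,(149,228))):
    g=crop(f,c,18,8).max(2).astype(np.uint8)
    t,m=cv2.threshold(g,0,255,cv2.THRESH_BINARY_INV+cv2.THRESH_OTSU)
    k=max(cv2.findContours(m,0,2)[0],key=cv2.contourArea); (cx,cy),wh,a=cv2.minAreaRect(k)
    q=np.array([cx/8+c[0]-18,cy/8+c[1]-18]); B=cv2.boxPoints(((cx,cy),wh,a))/8+np.array(c)-18
    print(n,t,q,np.array(wh)/8,a); 
    if n=="T":
        P=np.array([onz(f,b,.017) for b in B]);print(P[:,:2].round(4)); qt=q;print("ctr",onz(f,q,.017))
        l=[P[1]-P[0],P[2]-P[1]]; print([ (np.linalg.norm(v),np.degrees(np.arctan2(v[1],v[0]))) for v in l])
    else: qs=q
print("tri",tri(S,qs,T,qt))
t=np.array([(127,12),(37,80),(162,252),(255,179)])/8+np.array([254,161])
s=np.array([(262,72),(135,22),(10,178),(140,222)])/8+np.array([261,190])
P=[]
for a,b in zip(s,t): p,e=tri(S,a,T,b);P.append(p);print(p.round(4),e.round(4),onz(T,b,.049).round(4))
Q=np.array([onz(T,b,.049) for b in t]); print("mean",np.mean(P,0),Q.mean(0))
for R in(np.array(P),Q):
    ax=(R[0]+R[1]-R[2]-R[3])/2; print(np.linalg.norm(ax[:2]),np.degrees(np.arctan2(ax[1],ax[0])),np.linalg.norm(R[0]-R[1]))
# foot disc from top view (wood colour)
hsv=cv2.cvtColor(crop(T,(272,179),40,6).astype(np.uint8),cv2.COLOR_BGR2HSV)
m=((hsv[:,:,2]>75)).astype(np.uint8)*255; m=cv2.morphologyEx(m,cv2.MORPH_CLOSE,np.ones((45,45)))
for k in cv2.findContours(m,0,2)[0]:
    if cv2.contourArea(k)>30000 and len(k)>5:
        (cx,cy),ax,a=cv2.fitEllipse(k); print("disc",onz(T,(cx/6+232,cy/6+139),.024),np.array(ax)/6)
```

```text
S 98.0 [176.06549072 152.92666245] [23.80197716 13.52710247] 7.305758953094482
T 93.0 [148.79148102 227.56977081] [12.75109673 21.89559937] 39.21760940551758
[[0.4135 0.3475]
 [0.4637 0.3101]
 [0.4409 0.2802]
 [0.3909 0.3176]]
ctr [0.4271627  0.31389102 0.017     ]
[(np.float64(0.06255232043082232), np.float64(-36.61792471099396)), (np.float64(0.03767170814001546), np.float64(-127.36489018472729))]
tri (array([0.42565788, 0.31514337, 0.01231601]), np.float64(0.0035312398191457454))
[ 0.6229 -0.0339  0.0455] 0.0004 [ 0.6224 -0.0339  0.049 ]
[ 0.5966 -0.0016  0.0485] 0.0002 [ 0.5965 -0.0016  0.049 ]
[ 0.5352 -0.0483  0.0472] 0.001 [ 0.5345 -0.0481  0.049 ]
[ 0.5613 -0.0811  0.0493] 0.0014 [ 0.562  -0.0814  0.049 ]
mean [ 0.57902579 -0.04124494  0.04765071] [ 0.57885527 -0.04122002  0.049     ]
0.07739168514966142 37.329251834716786 0.04175775545468366
0.07715410408897584 37.52189774608703 0.0414274359994816
disc [ 0.5868173  -0.03351272  0.024     ] [62.82615662 79.0276591 ]
```

Emit:
jog_arm --plan '[48.7,-73.5,0,0,0,-130.3,8.5,48.7,-73.5,0,0,0,-130.3,8.5,48.7,-73.5,0,0,0,-130.3,8.5,48.7,-73.5,0,0,0,-130.3,8.5,48.7,-73.5,0,0,0,-130.3,8.5,48.7,-73.5,0,0,0,-130.3,8.5,48.7,-73.5,0,0,0,-130.3,8.5,48.7,-73.5,0,0,0,-130.3,8.5,48.7,-73.5,0,0,0,-130.3,8.5,48.7,-73.5,0,0,0,-130.3,8.5,48.7,-73.5,0,0,0,-130.3,8.5,48.7,-73.5,0,0,0,-130.3,8.5]'

```text
t: 2.4
position: [0.329, 0.0525, 0.2002]
tool_rot: [[-0.446, 0.895, 0.002], [0.895, 0.446, -0.001], [-0.002, 0.002, -1.0]]
ft_force: [1.7, -1.4, 0.3]
width: 0.992
grip_force: 0.0
```

```bash
cat >> h.py <<'E'
from scipy.spatial.transform import Rotation as Ro
def st():
    s=ctrl.read_state(); R=s["tool_rot"]; print("t %.2f"%s["t"],"p",s["position"].round(4),"F",s["ft_force"].round(1),"w %.3f g %.0f"%(s["width"]*8.54,s["grip_force"]),"q",s["joint_positions"].round(0))
    return s["position"],R
def go(p,R):
    """shift (cm) and rotvec (deg) from the measured pose, tool axes"""
    q,C=st(); print("shift",(C.T@(np.array(p)-q)*100).round(2),"turn",Ro.from_matrix(C.T@R).as_rotvec(degrees=True).round(1))
def Rt(yaw,th=0):
    """tool x at heading yaw, tilted th deg: x dips down by th (flat end low)"""
    a,t=np.radians(yaw),np.radians(th); x=np.array([np.cos(a)*np.cos(t),np.sin(a)*np.cos(t),-np.sin(t)])
    y=np.array([np.sin(a),-np.cos(a),0.]); return np.c_[x,y,np.cross(x,y)]
E
python3 -c "
from h import *
go([.4268,.3142,.08],Rt(143.3))"
```

```text
t 2.40 p [0.329  0.0525 0.2002] F [ 1.7 -1.4  0.3] w 8.473 g 0 q [ -2. -26. -19.  97.  -0.  61.]
shift [19.07 20.41 12.03] turn [  0.1   0.1 -26.8]
```

Emit:
jog_arm --plan '[19,20.4,4,0,0,-26.8,8.5,19,20.4,4,0,0,-26.8,8.5,19,20.4,8,0,0,-26.8,8.5,19,20.4,8,0,0,-26.8,8.5,19,20.4,10,0,0,-26.8,8.5,19,20.4,12,0,0,-26.8,8.5,19,20.4,12,0,0,-26.8,8.5,19,20.4,12,0,0,-26.8,8.5,19,20.4,12,0,0,-26.8,8.5]'

```text
t: 3.3
position: [0.428, 0.3101, 0.0805]
tool_rot: [[-0.798, 0.603, 0.0], [0.603, 0.798, -0.0], [-0.0, -0.0, -1.0]]
ft_force: [0.5, 0.8, 1.4]
width: 0.996
grip_force: 0.0
```

Run:
```python
from h import *
go([.4268,.3142,.010],Rt(143.3))
S=avg("side",2);T=avg("top",2)
cv2.imwrite("pics/a1.png",np.hstack([crop(S,(177,150),30,6),crop(T,(149,228),30,6)]))
```

```text
t 3.30 p [0.428  0.3101 0.0805] F [0.5 0.8 1.4] w 8.510 g 0 q [29.  4. -7. 79. -0. 66.]
shift [0.34 0.25 7.05] turn [-0.   0.  -0.4][ WARN:0@2.444] global loadsave.cpp:1063 imwrite_ Unsupported depth image for selected encoder is fallbacked to CV_8U.
```

View pics/a1.png

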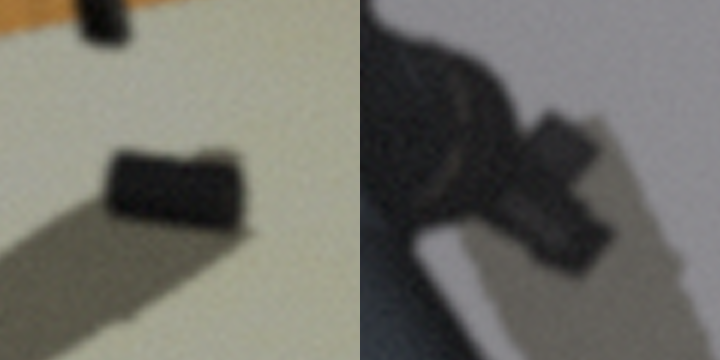

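The open fingers straddle the cell: crop left (175,190) in the side view, right (550,190) in the top view. Now I'll descend and close.

Emit:
jog_arm --plan '[0.3,0.2,4,0,0,0,8.5,0.3,0.2,6,0,0,0,8.5,0.3,0.2,7,0,0,0,8.5,0.3,0.2,7,0,0,0,8.5,0.3,0.2,7,0,0,0,3,0.3,0.2,7,0,0,0,3,0.3,0.2,7,0,0,0,3,0.3,0.2,7,0,0,0,3,0.3,0.2,7,0,0,0,3,0.3,0.2,7,0,0,0,3]'

```text
t: 4.5
position: [0.4269, 0.3142, 0.0099]
tool_rot: [[-0.798, 0.603, 0.0], [0.603, 0.798, 0.0], [-0.0, 0.0, -1.0]]
ft_force: [-0.4, -0.8, -1.0]
width: 0.35
grip_force: 0.0
```

Run:
```python
from h import *
p,R=st(); print(R.round(3))
# inspection pose in front of side camera
S=cams.grab_frame("side"); print(np.degrees(np.arctan2(S['attitude'][1][2],S['attitude'][0][2])))
for X in([.45,-.1,.3],[.42,-.2,.3],[.4,-.15,.35]): print(X,proj(S,X),np.linalg.norm(np.array(X)-S['xyz']))
```

```text
t 4.50 p [0.4269 0.3142 0.0099] F [-0.4 -0.8 -1. ] w 2.993 g 0 q [ 29.   6. -13.  71.  -0.  66.]
[[-0.798  0.603  0.   ]
 [ 0.603  0.798  0.   ]
 [-0.     0.    -1.   ]]
-112.45888506210687
[0.45, -0.1, 0.3] [228.62965449 134.52174034] 0.6715174684198278
[0.42, -0.2, 0.3] [232.54645256 171.3816142 ] 0.5848576054645992
[0.4, -0.15, 0.35] [206.57027058 128.77334086] 0.5925883981695415
```

The fingers reached 3 cm with no grip force, so I'll look before doing anything else.

```bash
python3 - <<'E' 2>/dev/null
from h import *
S=avg("side",3);T=avg("top",3)
p,R=st(); print(proj(S,p),proj(T,p))
cv2.imwrite("pics/a2.png",np.clip(np.hstack([crop(S,(177,150),30,6),crop(T,(149,228),30,6)])*1.3,0,255).astype(np.uint8))
E
```

```text
t 4.85 p [0.4267 0.3141 0.0096] F [-0.7 -0.4 -0.5] w 3.030 g 0 q [ 29.   6. -13.  71.   0.  66.]
[177.25673425 153.69744396] [149.24038603 227.85870634]
```

View pics/a2.png

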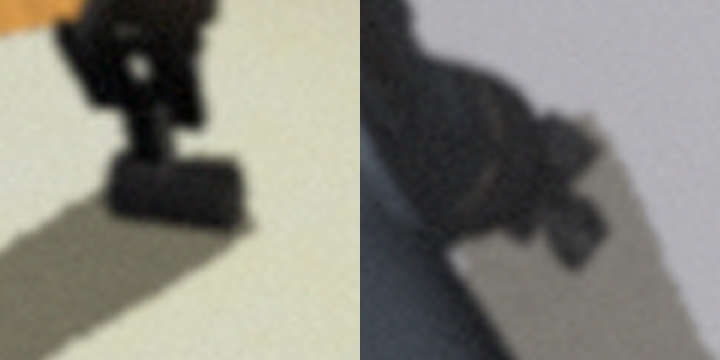

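The cell hasn't moved. The near finger stands at crop (575,230) in the top view, so the fingers straddle it. I'll close further.

Emit:
jog_arm --plan '[0,0,0,0,0,0,2.5,0,0,0,0,0,0,2.5,0,0,0,0,0,0,2.5]'

```text
t: 5.15
position: [0.4268, 0.3142, 0.0097]
tool_rot: [[-0.798, 0.603, 0.0], [0.603, 0.798, 0.0], [-0.0, 0.0, -1.0]]
ft_force: [-0.3, -0.5, 0.2]
width: 0.295
grip_force: 0.0
```

```bash
python3 - <<'E' 2>/dev/null
from h import *
S=avg("side",3);T=avg("top",3)
p,R=st(); y=R[:,1]; x=R[:,0]
f=lambda X,F,c:((proj(F,X)-np.array(c)+30)*6).round(0)
for n,F,c in(("S",S,(177,150)),("T",T,(149,228))):
    print(n,"a1 fingers",[f(np.array([.428,.310,.093])+s*y*d,F,c) for s in(-1,1) for d in(.0425,.057)])
    print(n,"now tips",[f(p+s*y*d,F,c) for s in(-1,1) for d in(.0125,.027)], "at z+.05",[f(p+s*y*d+[0,0,.05],F,c) for s in(-1,1) for d in(.0125,.027)])
    print(n,"cell ends",[f(np.array([.4268,.3142,.017])+s*x*.03,F,c) for s in(-1,1)])
big=np.zeros((400,800,3),np.uint8)
cv2.imwrite("pics/a3.png",np.clip(np.hstack([crop(S,(177,140),22,18)[:792,:396],]) ,0,255).astype(np.uint8)) if 0 else None
a=np.clip(crop(S,(177,148),20,10)*2.5-20,0,255); b=np.clip(crop(T,(149,228),20,10)*2.5-60,0,255)
cv2.imwrite("pics/a3.png",np.hstack([a,b]).astype(np.uint8))
E
```

```text
t 5.45 p [0.4268 0.3141 0.0097] F [ 0.3 -0.  -0.2] w 2.499 g 0 q [ 29.   6. -13.  71.   0.  66.]
S a1 fingers [array([124., 103.]), array([110., 120.]), array([198.,   9.]), array([210.,  -6.])]
S now tips [array([171., 216.]), array([159., 233.]), array([192., 188.]), array([203., 172.])] at z+.05 [array([157., 127.]), array([144., 144.]), array([178.,  99.]), array([190.,  84.])]
S cell ends [array([238., 198.]), array([122., 181.])]
T a1 fingers [array([223., 224.]), array([248., 244.]), array([ 81., 109.]), array([57., 89.])]
T now tips [array([201., 195.]), array([224., 214.]), array([162., 163.]), array([139., 145.])] at z+.05 [array([179., 190.]), array([203., 209.]), array([138., 157.]), array([115., 137.])]
T cell ends [array([218., 130.]), array([138., 227.])]
```

View pics/a3.png

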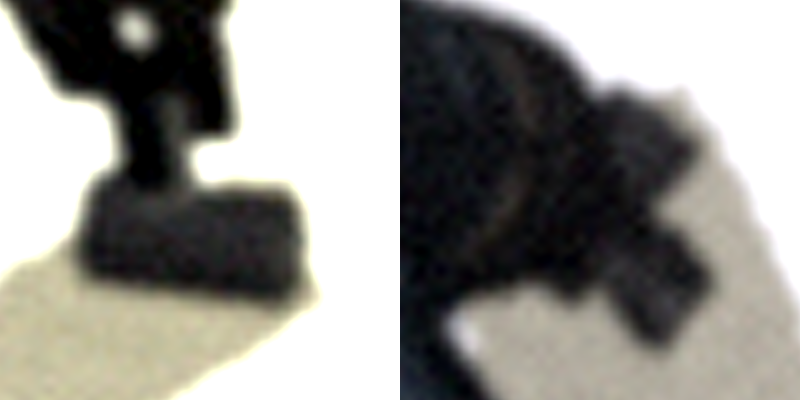

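The finger seems to vanish above the cell, not in front of it. I'll raise the arm with the fingers still at 2.5 cm and check where the tips really are against the cell.

Emit:
jog_arm --plan '[0,0,-5,0,0,0,2.5,0,0,-9,0,0,0,2.5,0,0,-9,0,0,0,2.5,0,0,-9,0,0,0,2.5]'

```text
t: 5.85
position: [0.4281, 0.3149, 0.1016]
tool_rot: [[-0.798, 0.603, 0.004], [0.603, 0.798, 0.002], [-0.002, 0.004, -1.0]]
ft_force: [-0.1, 0.1, -0.1]
width: 0.293
grip_force: 0.0
```

```bash
python3 - <<'E' 2>/dev/null
from h import *
S=avg("side",3);T=avg("top",3)
p,R=st(); y=R[:,1]; x=R[:,0]
ims=[]
for F,c,b in((S,(177,138),0),(T,(149,228),0)):
    im=np.clip(crop(F,c,30,6.5)*2.0-b,0,255).astype(np.uint8)
    for d in(-.027,.0,.027):
        for w,col in((-.011,(0,0,255)),(.011,(0,255,0))):
            q=((proj(F,p+d*y+w*x)-np.array(c)+30)*6.5).astype(int); cv2.circle(im,tuple(int(v) for v in q),3,col,-1)
    ims.append(im)
cv2.imwrite("pics/a4.png",np.hstack(ims))
E
```

```text
t 6.15 p [0.4258 0.3136 0.098 ] F [-0.1 -0.7 -0.2] w 2.503 g 0 q [29.  4. -5. 82. -0. 66.]
```

View pics/a4.png

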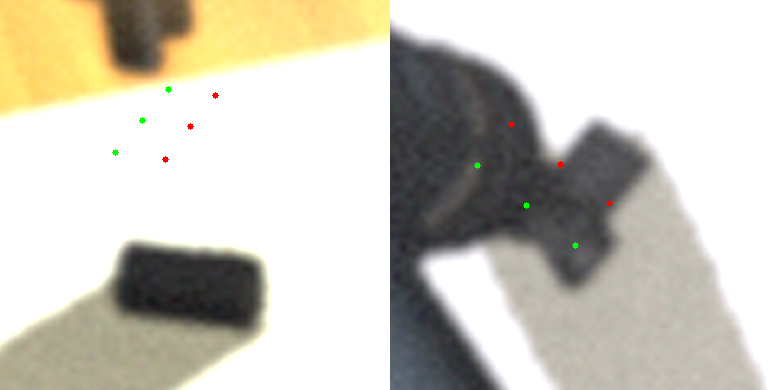

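```bash
python3 - <<'E' 2>/dev/null
from h import *
S=cams.grab_frame("side");T=cams.grab_frame("top")
p,R=st(); 
for a,b in(((167.8,119.1),(150.2,238.8)),((167.8,119.1),(148.5,236.5))):
    X,e=tri(S,a,T,b); print(X,e,"tool",(R.T@(X-p)*1000).round(1))
for z in(.05,.1,.13,.15): 
    for n,F,a in(("S",S,(167.8,119.1)),("T",T,(150.2,238.8))): print(z,n,onz(F,a,z).round(4),(R.T@(onz(F,a,z)-p)*1000).round(0))
for n,F in(("S",S),("T",T)): print(n,[proj(F,X).round(1) for X in([0,0,0],[0.118,-.512,.2],[.1,.4,0])])
print(S["xyz"],T["xyz"])
E
```

```text
t 6.25 p [0.4261 0.3138 0.0986] F [-0.2 -0.1  0. ] w 2.521 g 0 q [29.  4. -5. 82.  0. 66.]
[0.40109531 0.27972918 0.14406566] 0.02006692944098775 tool [ -0.5 -42.3 -45.4]
[0.40459385 0.28568475 0.14054264] 0.014929065076647183 tool [  0.3 -35.5 -41.9]
0.05 S [0.437  0.4502 0.05  ] [ 74. 116.  48.]
0.05 T [0.3939 0.3011 0.05  ] [ 18. -29.  49.]
0.1 S [0.4232 0.3588 0.1   ] [29. 34. -1.]
0.1 T [0.3924 0.2905 0.1   ] [ 13. -39.  -1.]
0.13 S [0.4149 0.3039 0.13  ] [  3. -15. -31.]
0.13 T [0.3916 0.2842 0.13  ] [ 10. -44. -31.]
0.15 S [0.4094 0.2673 0.15  ] [-15. -47. -51.]
0.15 T [0.391 0.28  0.15 ] [  8. -48. -51.]
S [array([  9.4, 285.7]), array([ 33.8, 548.3]), array([ 56.4, 166.8])]
T [array([253.2, 381.9]), array([463.3, 356.9]), array([113.2, 342.7])]
[ 0.27137576 -0.64529919  0.64882358] [0.35585874 0.01969292 1.38531397]
```

The overlay shows the tips 30–40 mm above the reported TCP in the side view (tip at crop (135,70), expected near (140,155)). Before relying on the reported height I'll touch the bare table beside the cell gently, with the fingers at 3.4 cm.

Emit:
jog_arm --plan '[4,0,0,0,0,0,3.4,8,0,0,0,0,0,3.4,8,0,5,0,0,0,3.4,8,0,8,0,0,0,3.4,8,0,10.5,0,0,0,3.4,8,0,11.5,0,0,0,3.4,8,0,12,0,0,0,3.4,8,0,12,0,0,0,3.4,8,0,12,0,0,0,3.4]'

```text
t: 7.15
position: [0.3642, 0.3632, -0.0187]
tool_rot: [[-0.798, 0.603, 0.002], [0.603, 0.798, 0.002], [-0.001, 0.003, -1.0]]
ft_force: [0.4, 0.7, -0.1]
width: 0.399
grip_force: 0.0
```

Emit:
jog_arm --plan '[0,0,0.1,0,0,0,3.4,0,0,0.2,0,0,0,3.4,0,0,0.2,0,0,0,3.4]'

```text
t: 7.45
position: [0.3634, 0.3626, -0.0217]
tool_rot: [[-0.798, 0.603, 0.001], [0.603, 0.798, 0.001], [-0.0, 0.001, -1.0]]
ft_force: [0.2, -0.6, -0.5]
width: 0.399
grip_force: 0.0
```

The reported z is already below the table with no contact, so the tips really are higher. I'll keep stepping down.

Emit:
jog_arm --plan '[0,0,0.1,0,0,0,3.4,0,0,0.2,0,0,0,3.4,0,0,0.3,0,0,0,3.4,0,0,0.3,0,0,0,3.4]'

```text
t: 7.85
position: [0.3627, 0.3622, -0.0256]
tool_rot: [[-0.798, 0.603, -0.0], [0.603, 0.798, -0.0], [0.0, -0.001, -1.0]]
ft_force: [0.2, -0.0, -0.4]
width: 0.397
grip_force: 0.0
```

Emit:
jog_arm --plan '[0,0,0.1,0,0,0,3.4,0,0,0.2,0,0,0,3.4,0,0,0.2,0,0,0,3.4]'

```text
t: 8.15
position: [0.3628, 0.3623, -0.0275]
tool_rot: [[-0.798, 0.603, -0.0], [0.603, 0.798, -0.0], [0.0, -0.0, -1.0]]
ft_force: [-0.3, 0.8, 0.2]
width: 0.397
grip_force: 0.0
```

Emit:
jog_arm --plan '[0,0,0.1,0,0,0,3.4,0,0,0.2,0,0,0,3.4,0,0,0.2,0,0,0,3.4]'

```text
t: 8.45
position: [0.3628, 0.3623, -0.0295]
tool_rot: [[-0.798, 0.603, -0.0], [0.603, 0.798, -0.0], [0.0, -0.0, -1.0]]
ft_force: [0.3, -0.3, 0.6]
width: 0.398
grip_force: 0.0
```

Emit:
jog_arm --plan '[0,0,0.1,0,0,0,3.4,0,0,0.2,0,0,0,3.4,0,0,0.2,0,0,0,3.4]'

```text
t: 8.75
position: [0.3628, 0.3623, -0.0315]
tool_rot: [[-0.798, 0.603, -0.0], [0.603, 0.798, -0.0], [0.0, -0.0, -1.0]]
ft_force: [-1.6, -0.4, 0.1]
width: 0.398
grip_force: 0.0
```

Emit:
jog_arm --plan '[0,0,0.1,0,0,0,3.4,0,0,0.15,0,0,0,3.4,0,0,0.15,0,0,0,3.4]'

```text
t: 9.05
position: [0.3631, 0.3625, -0.0324]
tool_rot: [[-0.798, 0.603, 0.0], [0.603, 0.798, 0.0], [-0.0, 0.0, -1.0]]
ft_force: [-0.4, -1.7, 4.2]
width: 0.4
grip_force: 1.5
```

Contact is at reported z = −0.032, so the tips sit about 32 mm above the reported TCP at this opening. I'll go back over the cell and grasp at reported z ≈ −0.021.

Emit:
jog_arm --plan '[0,0,-5,0,0,0,5,0,0,-8,0,0,0,8.5,-4,0,-8,0,0,0,8.5,-8,0,-8,0,0,0,8.5,-8,0,-8,0,0,0,8.5,-8,0,-8,0,0,0,8.5,-8,0,-4,0,0,0,8.5,-8,0,-2,0,0,0,8.5,-8,0,-1.1,0,0,0,8.5,-8,0,-1.1,0,0,0,8.5]'

```text
t: 10.05
position: [0.4244, 0.3138, -0.0237]
tool_rot: [[-0.799, 0.602, -0.004], [0.602, 0.799, -0.002], [0.002, -0.004, -1.0]]
ft_force: [0.2, 1.1, 0.5]
width: 0.997
grip_force: 0.0
```

Emit:
jog_arm --plan '[0,0,0,0,0,0,3,0,0,0,0,0,0,3,0,0,0,0,0,0,3,0,0,0,0,0,0,3,0,0,0,0,0,0,3,0,0,0,0,0,0,3]'

```text
t: 10.65
position: [0.4279, 0.3148, -0.0201]
tool_rot: [[-0.798, 0.603, 0.002], [0.603, 0.798, 0.002], [-0.001, 0.003, -1.0]]
ft_force: [-0.5, -0.3, 6.2]
width: 0.375
grip_force: 59.8
```

The cell is gripped at 60 N. Next I'll lift it and swing towards the cradle, so the +x tool end of the cell faces the side camera.

Emit:
jog_arm --plan '[0,0,-4,0,0,0,3,0,0,-8,0,0,0,3,0,0,-12,0,0,0,3]'

```text
t: 10.95
position: [0.4259, 0.3136, 0.0984]
tool_rot: [[-0.798, 0.603, -0.002], [0.603, 0.798, -0.001], [0.001, -0.002, -1.0]]
ft_force: [1.0, 0.7, -1.3]
width: 0.374
grip_force: 59.9
```

```bash
python3 -c "
from h import *
go([.53,-.08,.22],Rt(217.4))"
```

```text
t 10.95 p [0.4259 0.3136 0.0984] F [ 1.   0.7 -1.3] w 3.192 g 60 q [29.  4. -5. 82. -0. 66.]
shift [-32.02 -25.15 -12.13] turn [ -0.1  -0.1 -74.5]
```

Emit:
jog_arm --plan '[-32,-25.1,-12,0,0,-74.5,3,-32,-25.1,-12,0,0,-74.5,3,-32,-25.1,-12,0,0,-74.5,3,-32,-25.1,-12,0,0,-74.5,3,-32,-25.1,-12,0,0,-74.5,3,-32,-25.1,-12,0,0,-74.5,3,-32,-25.1,-12,0,0,-74.5,3,-32,-25.1,-12,0,0,-74.5,3,-32,-25.1,-12,0,0,-74.5,3,-32,-25.1,-12,0,0,-74.5,3,-32,-25.1,-12,0,0,-74.5,3,-32,-25.1,-12,0,0,-74.5,3]'

```text
t: 12.15
position: [0.5304, -0.0789, 0.2175]
tool_rot: [[-0.795, -0.606, -0.002], [-0.606, 0.795, 0.001], [0.001, 0.002, -1.0]]
ft_force: [-0.5, 0.6, -0.7]
width: 0.37
grip_force: 60.1
```

```bash
python3 - <<'E' 2>/dev/null
from h import *
import pickle
p,R=st(); print(R.round(3))
S=avg("side",5);T=avg("top",3); pickle.dump((S,T,p,R),open("f1.pkl","wb"))
c=p-.037*R[:,2]
ims=[]
for F,s in((S,8),(T,8)):
    q=proj(F,c); print(q, [proj(F,c+k*.03075*R[:,0]).round(1) for k in(-1,1)]); ims.append(np.clip(crop(F,q.round(),25,8)*1.8-10,0,255))
cv2.imwrite("pics/b1.png",np.hstack(ims).astype(np.uint8))
E
```

```text
t 12.15 p [ 0.5304 -0.0789  0.2175] F [-0.5  0.6 -0.7] w 3.160 g 60 q [-16.   5.  10.  95.   0. -53.]
[[-0.795 -0.606 -0.002]
 [-0.606  0.795  0.001]
 [ 0.001  0.002 -1.   ]]
[266.75569711 141.09918954] [array([274.5, 133.5]), array([258.6, 149.1])]
[291.1937405  183.46132348] [array([283.7, 173.5]), array([298.7, 193.5])]
```

View pics/b1.png

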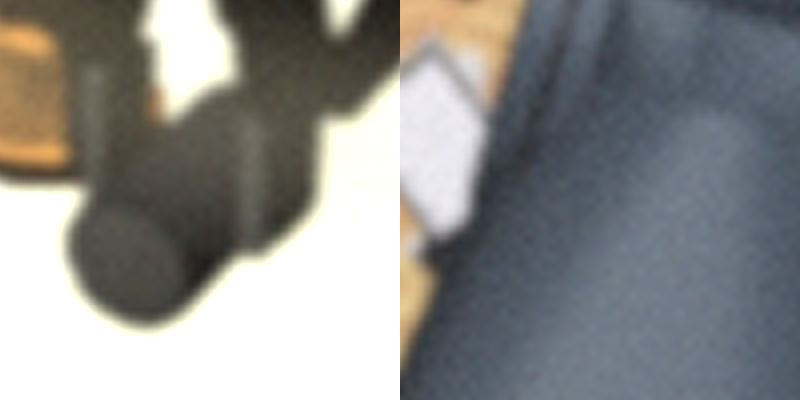

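The camera sees the tool's +x end of the cell: a plain disc at crop (128,262) with no button, so that is the flat end and the nub is at tool −x. The disc is within about 1 px of the prediction, so the cell sits centred in the grip. I'll set it down on the paper and regrip nearer the nub.

Emit:
jog_arm --plan '[1.1,23.3,0,0,0,0,3,1.1,23.3,0,0,0,0,3,1.1,23.3,0,0,0,0,3,1.1,23.3,5,0,0,0,3,1.1,23.3,10,0,0,0,3,1.1,23.3,15,0,0,0,3,1.1,23.3,19,0,0,0,3,1.1,23.3,21.5,0,0,0,3,1.1,23.3,23,0,0,0,3,1.1,23.3,23.5,0,0,0,3,1.1,23.3,23.5,0,0,0,3,1.1,23.3,23.5,0,0,0,3]'

```text
t: 13.75
position: [0.3823, 0.0995, -0.015]
tool_rot: [[-0.794, -0.608, 0.003], [-0.608, 0.794, 0.0], [-0.003, -0.002, -1.0]]
ft_force: [0.6, -0.1, -1.1]
width: 0.372
grip_force: 60.2
```

```bash
python3 - <<'E' 2>/dev/null
from h import *
import pickle
p,R=st()
S=pickle.load(open("f1.pkl","rb"))[0]
g=S["pixels"].mean(2)[140:159,249:268]; print(g.round(0).astype(int))
E
```

```text
t 13.75 p [ 0.3823  0.0995 -0.015 ] F [ 0.6 -0.1 -1.1] w 3.180 g 60 q [  5. -14. -34.  69.   0. -33.]
[[145 143 138 113  81  54  44  43  42  43  43  47  44  44  44  44  45  45
   46]
 [164 162 149 117  76  50  43  43  43  41  41  41  41  43  43  45  43  43
   43]
 [167 162 138  99  63  48  47  47  46  44  44  40  43  41  42  41  40  40
   40]
 [164 151 117  79  55  48  51  52  50  47  46  44  41  41  40  40  40  37
   40]
 [159 136  93  59  50  51  51  52  52  50  49  49  45  41  38  37  39  37
   37]
 [156 122  76  54  49  52  51  50  52  50  51  48  47  44  39  36  37  36
   35]
 [154 117  71  50  49  47  50  50  50  50  51  49  49  47  42  39  35  33
   34]
 [154 118  69  52  47  51  50  50  49  50  48  48  49  48  45  39  34  31
   31]
 [156 121  75  52  48  47  49  48  49  49  47  45  48  47  46  42  34  28
   27]
 [161 132  90  58  49  46  46  50  47  49  46  47  47  46  48  43  33  29
   25]
 [165 147 111  69  50  48  48  50  48  46  46  47  48  45  48  43  35  29
   25]
 [167 159 126  85  54  47  45  47  46  46  46  45  46  45  44  43  35  27
   35]
 [167 162 140 104  65  47  47  46  46  46  46  45  46  45  44  42  35  36
   63]
 [167 166 155 130  93  61  48  45  45  44  44  44  45  43  43  38  41  61
  101]
 [167 168 163 152 128  92  65  52  44  44  43  44  44  43  42  45  64 100
  136]
 [168 167 167 166 153 130 102  78  59  48  46  44  42  45  53  71 103 134
  157]
 [166 166 169 167 165 157 143 123  99  78  69  62  61  74  90 117 139 158
  166]
 [167 167 168 168 167 166 163 155 142 126 115 108 111 121 139 153 161 167
  166]
 [167 168 168 167 167 166 168 167 162 157 154 152 150 155 163 166 169 168
  169]]
```

Emit:
jog_arm --plan '[0,0,0.1,0,0,0,3,0,0,0.2,0,0,0,3,0,0,0.2,0,0,0,3,0,0,0.2,0,0,0,5,0,0,0.2,0,0,0,5,0,0,0.2,0,0,0,5,-0.6,0,0.1,0,0,0,5,-1.3,0,0.05,0,0,0,5,-1.3,0,0.05,0,0,0,5,-1.3,0,0.05,0,0,0,3,-1.3,0,0.05,0,0,0,3,-1.3,0,0.05,0,0,0,3]'

```text
t: 14.95
position: [0.3909, 0.1074, -0.0169]
tool_rot: [[-0.794, -0.608, 0.0], [-0.608, 0.794, 0.0], [-0.0, 0.0, -1.0]]
ft_force: [-0.6, 0.3, 3.2]
width: 0.364
grip_force: 59.2
```

Emit:
jog_arm --plan '[0,0,0,0,0,0,3,0,0,0,0,0,0,3]'

```text
t: 15.15
position: [0.391, 0.1073, -0.0169]
tool_rot: [[-0.794, -0.608, 0.001], [-0.608, 0.794, 0.0], [-0.001, -0.0, -1.0]]
ft_force: [-0.8, 0.2, 4.9]
width: 0.367
grip_force: 59.3
```

Emit:
jog_arm --plan '[0,0,-4,0,0,0,3,0,0,-9,0,0,0,3,0,0,-14,0,0,0,3,0,0,-17,0,0,0,3]'

```text
t: 15.55
position: [0.3919, 0.1072, 0.1559]
tool_rot: [[-0.794, -0.608, 0.004], [-0.608, 0.794, 0.0], [-0.003, -0.002, -1.0]]
ft_force: [0.9, 0.2, -0.8]
width: 0.367
grip_force: 60.1
```

```bash
cat >> h.py <<'E'
YAW=217.4; XO=.013; D=.034
def tcp(C,th):  # reported TCP for wanted cell centre, tool-length hypothesis
    R=Rt(YAW,th); return np.array(C)-R@[XO,0,-D],R
E
python3 - <<'E'
from h import *
p,R=tcp([.57,-.05,.18],30); print(p); go(p,R)
E
```

```text
[ 0.59244883 -0.03283657  0.15705514]
t 15.55 p [0.3919 0.1072 0.1559] F [ 0.9  0.2 -0.8] w 3.133 g 60 q [  6. -16. -16.  89.  -0. -32.]
shift [ -7.42 -23.3   -0.03] turn [ -0.1 -29.8   0.1]
```

Emit:
jog_arm --plan '[-7.4,-23.3,-2,0,-29.8,0,3,-7.4,-23.3,-2,0,-29.8,0,3,-7.4,-23.3,-2,0,-29.8,0,3,-7.4,-23.3,-2,0,-29.8,0,3,-7.4,-23.3,-1,0,-29.8,0,3,-7.4,-23.3,0,0,-29.8,0,3,-7.4,-23.3,0,0,-29.8,0,3]'

```text
t: 16.25
position: [0.5889, -0.033, 0.1476]
tool_rot: [[-0.694, -0.606, 0.387], [-0.525, 0.795, 0.304], [-0.492, 0.008, -0.87]]
ft_force: [-0.4, -0.0, -0.7]
width: 0.368
grip_force: 60.2
```

```bash
python3 - <<'E' 2>/dev/null
from h import *
import pickle
p,R=st(); print(R.round(3))
S=avg("side",4);T=avg("top",2); pickle.dump((S,T,p,R),open("f2.pkl","wb"))
A=p+R@[XO,0,-D]; B=p+R@[XO,0,0]+[0,0,D]
for n,C in(("tool",A),("world",B)): print(n,C,"S flat,mid,nub",[proj(S,C+k*.0298*R[:,0]).round(1) for k in(1,0,-1)],"T",[proj(T,C+k*.0298*R[:,0]).round(1) for k in(1,0,-1)])
q=proj(S,A+.0298*R[:,0]).round(); ims=[np.clip(crop(S,q,25,8)*1.8-10,0,255),np.clip(crop(T,proj(T,A).round(),25,8)*1.8-10,0,255)]; print(q,proj(T,A).round())
cv2.imwrite("pics/b2.png",np.hstack(ims).astype(np.uint8))
E
```

```text
t 16.25 p [ 0.5889 -0.033   0.1476] F [-0.4 -0.  -0.7] w 3.139 g 60 q [-25.  -9. -17.  68.  26. -59.]
[[-0.694 -0.606  0.387]
 [-0.525  0.795  0.304]
 [-0.492  0.008 -0.87 ]]
tool [ 0.56669178 -0.05011532  0.1708144 ] S flat,mid,nub [array([270.5, 177.1]), array([276.6, 164.9]), array([282.5, 152.8])] T [array([283.1, 183.1]), array([277.7, 174.4]), array([272.1, 165.5])]
world [ 0.57986601 -0.03977918  0.17522379] S flat,mid,nub [array([274.2, 171.1]), array([280.2, 159. ]), array([286.1, 147.2])] T [array([279.4, 177.9]), array([273.9, 169.1]), array([268.4, 160.1])]
[270. 177.] [278. 174.]
```

View pics/b2.png

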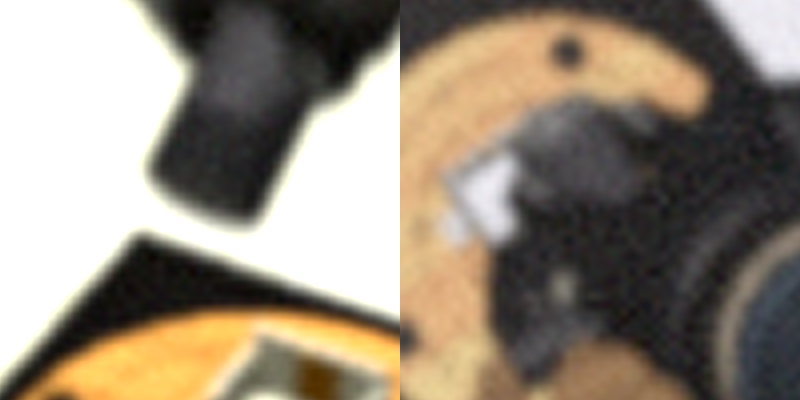

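The last picture settles it: the lower-end corners at crop (150,175) and (255,225) put the flat-end centre at pixel (270.4,177). That matches the "fingers 30 mm shorter along tool z" prediction of (270.5,177.1), so I can plan the insertion.

```bash
cat >> h.py <<'E'
O=np.array([.579,-.0412,.027]); E=np.array([np.cos(np.radians(YAW-180)),np.sin(np.radians(YAW-180)),0])
def cell(th,f,h): # tilt deg, spring-wall to flat-centre mm, rim height mm
    t=np.radians(th); return O+E*(-35.25+f+30.75*np.cos(t))/1e3+np.array([0,0,(h+17*np.cos(t)+30.75*np.sin(t))/1e3])
def now():
    p,R=st(); C=p+R@[XO,0,-D]; F=C+R[:,0]*.03075; th=np.degrees(np.arcsin(-R[2,0])); l=F-O
    print("th %.1f f %.1f h %.1f lat %.1f yaw %.1f"%(th,l@E*1e3+35.25,l[2]*1e3-17*np.cos(np.radians(th)),np.cross(E,l)[2]*1e3,np.degrees(np.arctan2(R[1,0],R[0,0]))%360))
def plan(*w):
    now()
    for a in w: print(a); go(*tcp(cell(*a),a[0]))
E
python3 -c "
from h import *
plan((35,19,45),(35,18,15))"
```

```text
t 16.55 p [ 0.5912 -0.032   0.1543] F [ 0.2  0.3 -1.9] w 3.191 g 60 q [-25.  -9. -17.  68.  26. -59.]
th 29.9 f -4.4 h 120.3 lat -0.2 yaw 217.6
(35, 19, 45)
t 16.55 p [ 0.5912 -0.032   0.1543] F [ 0.2  0.3 -1.9] w 3.191 g 60 q [-25.  -9. -17.  68.  26. -59.]
shift [1.48 0.03 7.36] turn [-0.1 -5.1  0.2]
(35, 18, 15)
t 16.55 p [ 0.5912 -0.032   0.1543] F [ 0.2  0.3 -1.9] w 3.191 g 60 q [-25.  -9. -17.  68.  26. -59.]
shift [3.06 0.03 9.91] turn [-0.1 -5.1  0.2]
```

Emit:
jog_arm --plan '[0,0,3,-0.1,-5.1,0.2,3,1,0,6,-0.1,-5.1,0.2,3,1.5,0,7.4,-0.1,-5.1,0.2,3,1.5,0,7.4,-0.1,-5.1,0.2,3,1.5,0,7.4,-0.1,-5.1,0.2,3]'

```text
t: 17.05
position: [0.6103, -0.018, 0.0823]
tool_rot: [[-0.652, -0.607, 0.454], [-0.496, 0.795, 0.349], [-0.573, 0.002, -0.82]]
ft_force: [-0.2, -0.4, -0.1]
width: 0.373
grip_force: 60.2
```

```bash
python3 -c "
from h import *
plan((35,18,15),(35,18,3))
S=cams.grab_frame('side');p,R=st();C=p+R@[XO,0,-D];q=proj(S,C+.0298*R[:,0]);print('flat pix',q)
g=S['pixels'].mean(2).round().astype(int)
x,y=q.round().astype(int);print(x-13,y-10);print(g[y-10:y+12,x-13:x+13])"
```

```text
t 17.05 p [ 0.6103 -0.018   0.0823] F [-0.2 -0.4 -0.1] w 3.184 g 60 q [-25.  -8. -26.  54.  31. -58.]
th 35.0 f 18.9 h 44.2 lat -0.5 yaw 217.3
(35, 18, 15)
t 17.05 p [ 0.6103 -0.018   0.0823] F [-0.2 -0.4 -0.1] w 3.184 g 60 q [-25.  -8. -26.  54.  31. -58.]
shift [1.75 0.05 2.34] turn [ 0.1 -0.  -0.1]
(35, 18, 3)
t 17.05 p [ 0.6103 -0.018   0.0823] F [-0.2 -0.4 -0.1] w 3.184 g 60 q [-25.  -8. -26.  54.  31. -58.]
shift [2.43 0.05 3.32] turn [ 0.1 -0.  -0.1]
t 17.10 p [ 0.6111 -0.0185  0.0834] F [ 0.7 -1.1 -1.4] w 3.134 g 60 q [-25.  -8. -26.  54.  31. -58.]
flat pix [276.22552779 196.09979608]
263 186
[[ 18  19  24  15  17  20  21  20  15  33  38  40  43  47  52  52  54  49
   49  47  44  34  33  25  38  72]
 [ 21  17  13  22  20  18   8  12  24  32  45  40  50  47  51  57  52  51
   45  44  40  36  29  31  60 110]
 [ 12  17  19  19  15  18  17  23  28  35  41  49  47  53  49  53  49  42
   43  41  37  33  32  36  78 129]
 [ 19  20  17  19  12  17  19  19  32  37  41  44  51  54  50  51  46  45
   47  37  32  28  18  35  77 127]
 [ 15  12  18  14  21  22  19  25  31  32  36  39  46  
[... 1207 characters left out ...]
86  82  70
   59  56  38  37  38  41  47  59]
 [120 117 117 116 113 119 115 112  95  77  65  68  78 105 120 111  92  87
   79  64  55  42  39  40  48  62]
 [110 113 113 117 115 118 110 103  85  67  62  69  86 102 110 108 101  90
   90  82  72  65  53  58  53  63]
 [112 107 115 114 112 108  99  82  66  63  68  75  90  98 100 100  95  94
   96  91  89  91  81  78  72  75]
 [110 109 109 107 108  97  84  70  60  60  66  82  94  95  92  95  95  96
   95 101  89  93  93  87  85  90]
 [110 112 109 106  99  86  75  62  59  63  72  85  94  94 101  95  95  96
   98  94  97  96  96  97  92  89]
 [110 113 109 103  91  72  61  61  66  78  86  90  92  99  91  95  97  93
   98  95  96  94  92  95  94  86]]
```

The cell's flat end appears within 1 px of the prediction. Descending.

Emit:
jog_arm --plan '[0.9,0,1.2,0,0,0,3,1.75,0,2.3,0,0,0,3,2.0,0,2.7,0,0,0,3,2.2,0,3.0,0,0,0,3,2.3,0,3.15,0,0,0,3,2.3,0,3.15,0,0,0,3,2.3,0,3.15,0,0,0,3]'

```text
t: 17.8
position: [0.6097, -0.0189, 0.0427]
tool_rot: [[-0.653, -0.606, 0.454], [-0.496, 0.795, 0.349], [-0.573, 0.003, -0.82]]
ft_force: [1.0, -0.0, -1.3]
width: 0.369
grip_force: 60.2
```

```bash
python3 -c "
from h import *
plan((32,15,3),(30,12,3))"
```

```text
t 17.80 p [ 0.6097 -0.0189  0.0427] F [ 1.  -0.  -1.3] w 3.152 g 60 q [-25.  -6. -29.  49.  31. -58.]
th 34.9 f 17.8 h 4.6 lat -0.9 yaw 217.2
(32, 15, 3)
t 17.80 p [ 0.6097 -0.0189  0.0427] F [ 1.  -0.  -1.3] w 3.152 g 60 q [-25.  -6. -29.  49.  31. -58.]
shift [0.47 0.1  0.15] turn [ 0.1  2.9 -0.2]
(30, 12, 3)
t 17.80 p [ 0.6097 -0.0189  0.0427] F [ 1.  -0.  -1.3] w 3.152 g 60 q [-25.  -6. -29.  49.  31. -58.]
shift [0.83 0.09 0.09] turn [ 0.1  4.9 -0.2]
```

Emit:
jog_arm --plan '[0.2,0.1,0.1,0,1,0,3,0.4,0.1,0.1,0.1,2.5,-0.2,3,0.6,0.1,0.1,0.1,3.7,-0.2,3,0.83,0.1,0.1,0.1,4.9,-0.2,3,0.83,0.1,0.1,0.1,4.9,-0.2,3,0.83,0.1,0.1,0.1,4.9,-0.2,3]'

```text
t: 18.4
position: [0.6045, -0.0215, 0.0372]
tool_rot: [[-0.687, -0.608, 0.398], [-0.527, 0.794, 0.304], [-0.501, -0.001, -0.865]]
ft_force: [2.5, 1.2, 0.4]
width: 0.368
grip_force: 60.2
```

```bash
python3 -c "
from h import *
plan((26,9.5,3),(23,7.5,3))"
```

```text
t 18.40 p [ 0.6045 -0.0215  0.0372] F [2.5 1.2 0.4] w 3.144 g 60 q [-23.  -4. -26.  53.  26. -57.]
th 30.1 f 12.5 h 3.0 lat 0.1 yaw 217.5
(26, 9.5, 3)
t 18.40 p [ 0.6045 -0.0215  0.0372] F [2.5 1.2 0.4] w 3.144 g 60 q [-23.  -4. -26.  53.  26. -57.]
shift [ 0.49 -0.01  0.1 ] turn [-0.   4.1  0.1]
(23, 7.5, 3)
t 18.40 p [ 0.6045 -0.0215  0.0372] F [2.5 1.2 0.4] w 3.144 g 60 q [-23.  -4. -26.  53.  26. -57.]
shift [ 0.84 -0.01  0.18] turn [-0.   7.1  0.1]
```

Force along the trough is about 2.7 N, roughly what the spring should give at this point. Continuing.

Emit:
jog_arm --plan '[0.15,0,0.05,0,1.4,0,3,0.3,0,0.07,0,2.8,0.1,3,0.5,0,0.1,0,4.1,0.1,3,0.65,0,0.14,0,5.6,0.1,3,0.84,0,0.18,0,7.1,0.1,3,0.84,0,0.18,0,7.1,0.1,3,0.84,0,0.18,0,7.1,0.1,3]'

```text
t: 19.1
position: [0.5991, -0.0253, 0.0309]
tool_rot: [[-0.732, -0.607, 0.309], [-0.559, 0.795, 0.237], [-0.389, 0.001, -0.921]]
ft_force: [3.9, 2.0, 0.1]
width: 0.371
grip_force: 60.1
```

```bash
python3 -c "
from h import *
plan((19,7.2,2.5),(16,7.0,2))
for _ in range(4): cams.grab_frame('side'); print((ctrl.read_state()['ft_force']).round(1))"
```

```text
t 19.10 p [ 0.5991 -0.0253  0.0309] F [3.9 2.  0.1] w 3.165 g 60 q [-20.  -1. -21.  57.  19. -55.]
th 22.9 f 7.4 h 2.6 lat 0.4 yaw 217.4
(19, 7.2, 2.5)
t 19.10 p [ 0.5991 -0.0253  0.0309] F [3.9 2.  0.1] w 3.165 g 60 q [-20.  -1. -21.  57.  19. -55.]
shift [ 0.24 -0.04  0.25] turn [ 0.   3.9 -0. ]
(16, 7.0, 2)
t 19.10 p [ 0.5991 -0.0253  0.0309] F [3.9 2.  0.1] w 3.165 g 60 q [-20.  -1. -21.  57.  19. -55.]
shift [ 0.47 -0.04  0.48] turn [ 0.   6.9 -0. ]
[ 3.5  3.1 -0.8]
[2.7 1.7 0.3]
[ 5.   1.9 -0. ]
[4.2 2.6 1.3]
```

Emit:
jog_arm --plan '[0.1,0,0.08,0,1.3,0,3,0.2,0,0.16,0,2.6,0,3,0.28,0,0.25,0,3.9,0,3,0.28,0,0.25,0,3.9,0,3]'

```text
t: 19.7
position: [0.5977, -0.0263, 0.0274]
tool_rot: [[-0.752, -0.607, 0.258], [-0.574, 0.795, 0.198], [-0.325, 0.001, -0.946]]
ft_force: [3.6, 2.5, -0.4]
width: 0.371
grip_force: 60.1
```

Emit:
jog_arm --plan '[0.08,0,0.08,0,1,0,3,0.16,0,0.16,0,2,0,3,0.24,0,0.24,0,3,0,3,0.24,0,0.24,0,3,0,3]'

```text
t: 20.1
position: [0.5966, -0.0272, 0.0244]
tool_rot: [[-0.764, -0.607, 0.218], [-0.583, 0.795, 0.167], [-0.275, 0.001, -0.961]]
ft_force: [4.3, 1.4, -1.0]
width: 0.372
grip_force: 60.2
```

```bash
python3 -c "
from h import *
plan((13,6.8,1.8),(10,6.8,1.5))
for _ in range(4): cams.grab_frame('side'); print((ctrl.read_state()['ft_force']).round(1))"
```

```text
t 20.10 p [ 0.5966 -0.0272  0.0244] F [ 4.3  1.4 -1. ] w 3.179 g 60 q [-17.   3. -16.  62.  13. -53.]
th 16.0 f 6.3 h 1.7 lat 0.5 yaw 217.4
(13, 6.8, 1.8)
t 20.10 p [ 0.5966 -0.0272  0.0244] F [ 4.3  1.4 -1. ] w 3.179 g 60 q [-17.   3. -16.  62.  13. -53.]
shift [ 0.13 -0.04  0.2 ] turn [ 0.  3. -0.]
(10, 6.8, 1.5)
t 20.10 p [ 0.5966 -0.0272  0.0244] F [ 4.3  1.4 -1. ] w 3.179 g 60 q [-17.   3. -16.  62.  13. -53.]
shift [ 0.32 -0.04  0.43] turn [ 0.  6. -0.]
[ 4.5  1.7 -0.1]
[ 4.3  3.2 -0.8]
[ 4.3  2.7 -0.1]
[3.8 1.7 0.2]
```

Emit:
jog_arm --plan '[0.05,0,0.07,0,1,0,3,0.1,0,0.14,0,2,0,3,0.14,0,0.2,0,3,0,3,0.14,0,0.2,0,3,0,3]'

```text
t: 20.7
position: [0.5957, -0.0279, 0.0218]
tool_rot: [[-0.775, -0.607, 0.178], [-0.591, 0.795, 0.136], [-0.224, 0.001, -0.975]]
ft_force: [3.9, 2.1, -1.3]
width: 0.367
grip_force: 60.2
```

Emit:
jog_arm --plan '[0.06,0,0.08,0,1,0,3,0.12,0,0.15,0,2,0,3,0.19,0,0.22,0,3,0,3,0.19,0,0.22,0,3,0,3]'

```text
t: 21.1
position: [0.5946, -0.0285, 0.0192]
tool_rot: [[-0.783, -0.607, 0.136], [-0.598, 0.795, 0.105], [-0.172, 0.001, -0.985]]
ft_force: [4.4, 1.7, -0.8]
width: 0.368
grip_force: 60.1
```

```bash
python3 -c "
from h import *
now()
for _ in range(4): cams.grab_frame('side'); print((ctrl.read_state()['ft_force']).round(1))
p,R=st(); C=p+R@[XO,0,-D]
for s in (33,55):
  q=C+R[:,0]*(.03075-s/1e3)+R[:,2]*.002; print('tip above side wall mm',(q[2]-.046)*1e3)"
```

```text
t 21.10 p [ 0.5946 -0.0285  0.0192] F [ 4.4  1.7 -0.8] w 3.143 g 60 q [-14.   7. -11.  66.   8. -51.]
th 9.9 f 6.4 h 1.4 lat 0.6 yaw 217.4
[ 4.4  2.2 -1.3]
[ 4.1  2.4 -2.1]
[ 4.5  2.7 -0.8]
[ 3.3  2.6 -1. ]
t 21.30 p [ 0.5944 -0.0287  0.0193] F [ 3.3  2.6 -1. ] w 3.149 g 60 q [-14.   7. -11.  66.   8. -51.]
tip above side wall mm 2.9069104104437473
tip above side wall mm 6.718905630335476
```

Before letting go I'll ease the cell down and towards the end wall, so the spring doesn't snap it across.

Emit:
jog_arm --plan '[-0.03,0,0.03,0,0,0,3,-0.06,0,0.06,0,0,0,3,-0.1,0,0.1,0,0,0,3,-0.1,0,0.1,0,0,0,3,-0.1,0,0.1,0,0,0,3]'

```text
t: 21.8
position: [0.5953, -0.0281, 0.0188]
tool_rot: [[-0.783, -0.606, 0.138], [-0.597, 0.795, 0.106], [-0.174, 0.001, -0.985]]
ft_force: [3.4, 2.1, 1.8]
width: 0.368
grip_force: 60.2
```

```bash
python3 -c "
from h import *
now()
f=[]
for _ in range(5): cams.grab_frame('side'); f.append(ctrl.read_state()['ft_force'])
print(np.mean(f,0), np.mean(f,0)@E)"
```

```text
t 21.80 p [ 0.5953 -0.0281  0.0188] F [3.4 2.1 1.8] w 3.144 g 60 q [-14.   7. -11.  66.   8. -51.]
th 10.0 f 7.2 h 0.9 lat 0.5 yaw 217.3
[2.89594134 2.85205273 0.43563812] 4.032846064581089
```

Emit:
jog_arm --plan '[-0.03,0,0.01,0,0,0,3,-0.06,0,0.01,0,0,0,3,-0.08,0,0.01,0,0,0,3,-0.08,0,0.01,0,0,0,3]'

```text
t: 22.45
position: [0.596, -0.0276, 0.0186]
tool_rot: [[-0.783, -0.606, 0.137], [-0.597, 0.795, 0.106], [-0.174, 0.001, -0.985]]
ft_force: [2.5, 3.5, 1.7]
width: 0.366
grip_force: 60.2
```

```bash
python3 -c "
from h import *
now()
f=[]
for _ in range(5): cams.grab_frame('side'); f.append(ctrl.read_state()['ft_force'])
print(np.mean(f,0), np.mean(f,0)@E)"
```

```text
t 22.45 p [ 0.596  -0.0276  0.0186] F [2.5 3.5 1.7] w 3.129 g 60 q [-14.   7. -11.  66.   8. -51.]
th 10.0 f 8.0 h 0.8 lat 0.5 yaw 217.3
[2.85674926 2.46030581 1.00924591] 3.7637736895056535
```

Emit:
jog_arm --plan '[-0.03,0,0,0,0,0,3,-0.06,0,0,0,0,0,3,-0.08,0,0,0,0,0,3,-0.08,0,0,0,0,0,3]'

```text
t: 23.1
position: [0.5965, -0.0272, 0.0187]
tool_rot: [[-0.783, -0.606, 0.137], [-0.597, 0.795, 0.106], [-0.173, 0.001, -0.985]]
ft_force: [3.0, 3.0, 0.9]
width: 0.369
grip_force: 60.2
```

```bash
python3 -c "
from h import *
now()
f=[]
for _ in range(5): cams.grab_frame('side'); f.append(ctrl.read_state()['ft_force'])
print(np.mean(f,0), np.mean(f,0)@E)"
```

```text
t 23.10 p [ 0.5965 -0.0272  0.0187] F [3.  3.  0.9] w 3.153 g 60 q [-14.   7. -11.  66.   8. -50.]
th 10.0 f 8.7 h 0.8 lat 0.5 yaw 217.3
[2.18871906 1.60497288 0.48027644] 2.7135721686124907
```

Emit:
jog_arm --plan '[-0.03,0,0,0,0,0,3,-0.05,0,0,0,0,0,3,-0.05,0,0,0,0,0,3]'

```text
t: 23.65
position: [0.5968, -0.027, 0.0187]
tool_rot: [[-0.783, -0.606, 0.137], [-0.597, 0.795, 0.106], [-0.173, 0.001, -0.985]]
ft_force: [2.5, 0.9, 0.7]
width: 0.368
grip_force: 60.2
```

```bash
python3 -c "
from h import *
now()
f=[]
for _ in range(6): cams.grab_frame('side'); f.append(ctrl.read_state()['ft_force'])
print(np.mean(f,0), np.mean(f,0)@E)"
```

```text
t 23.65 p [ 0.5968 -0.027   0.0187] F [2.5 0.9 0.7] w 3.142 g 60 q [-14.   7. -11.  66.   8. -50.]
th 10.0 f 9.1 h 0.9 lat 0.5 yaw 217.3
[1.77425321 1.49300215 0.37205924] 2.316306129059098
```

The axial force is falling faster than the spring rate, so the nub end is now touching the wall. Releasing.

Emit:
jog_arm --plan '[0,0,0,0,0,0,3.4,0,0,0,0,0,0,3.8,0,0,0,0,0,0,4.3,0,0,0,0,0,0,5,0,0,0,0,0,0,5,0,0,-2,0,0,0,5,0,0,-5,0,0,0,5,0,0,-8,0,0,0,5,0,0,-8,0,0,0,1,0,0,-8,0,0,0,0]'

```text
t: 24.95
position: [0.5868, -0.0357, 0.0988]
tool_rot: [[-0.783, -0.606, 0.14], [-0.597, 0.795, 0.105], [-0.175, -0.001, -0.985]]
ft_force: [-0.7, 0.2, -0.5]
width: 0.256
grip_force: 0.0
```

```bash
python3 - <<'E' 2>/dev/null
from h import *
import pickle
st()
S=avg("side",4);T=avg("top",4); pickle.dump((S,T),open("f3.pkl","wb"))
# predicted: top-surface nub end point & dark mask stats
for th,f in((10,9),(5,9),(0,9)):
    C=cell(th,f,0); t=np.radians(th); a=E*np.cos(t)+np.array([0,0,np.sin(t)]); u=-E*np.sin(t)+np.array([0,0,np.cos(t)])
    print(th,[proj(S,C+k*.0295*a+.017*u).round(1) for k in(-1,1)],[proj(T,C+k*.0295*a+.017*u).round(1) for k in(-1,1)])
g=S["pixels"].mean(2).round().astype(int); print(g[196:224,264:292])
E
```

```text
t 24.95 p [ 0.5868 -0.0357  0.0988] F [-0.7  0.2 -0.5] w 2.187 g 0 q [-15.   4.  -5.  75.   8. -52.]
10 [array([272.7, 208. ]), array([284.5, 190. ])] [array([278.1, 184.4]), array([266.3, 167.6])]
5 [array([273. , 207.5]), array([284.9, 191.1])] [array([277.8, 183.9]), array([265.8, 167.3])]
0 [array([273.3, 207.1]), array([285.1, 192.4])] [array([277.5, 183.5]), array([265.3, 167.2])]
[[110 110 108 107 106 103 102 102 104 100  91  72  47  34  40  44  46  49
   52  49  46  46  44  42  43  52  79 104]
 [111 108 111 112 113 109 104 106 104  95  76  50  33  30  31  36  40  46
   47  50  48  45  40  39  34  42  70 102]
 [113 115 116 115 114 113 113 109 102  84  58  34  28  25  25  27  30  38
   41  42  45  44  38  35  32  38  66 103]
 [116 118 116 119 116 117 112 108  92  66  37  26  21  25  25  26  24  30
   36  38  40  39  38  34  26  32  56  82]
 [117 115 117 115 111 108 107 102  81  50  30  25  26  26  27  26  26  28
   29  32  35  37  32  28  31  40  57  74]
 [116 117 111 111 110 109 105  90  63  41  27  25  25  23  26  27  26  26
   27  31  32  33  29  29  37  51  67  88]
 [114 11
[... 1866 characters left out ...]
 69  66  66  69  67  66  67  66  66  67  66  66  73  71  71  67  66  63
   59  56  56  57  59  62  70  73  82  93]
 [ 68  66  65  64  66  66  66  65  67  69  66  65  66  67  65  60  61  59
   62  61  63  61  62  58  55  60  67  81]
 [ 66  64  64  68  67  66  64  65  65  68  65  67  64  68  65  61  58  59
   66  71  70  69  67  58  55  55  58  68]
 [ 64  62  65  62  66  67  66  65  68  67  68  67  67  66  65  62  58  64
   71  74  71  72  70  63  62  58  60  59]
 [ 59  59  61  64  63  62  64  67  65  64  65  66  67  65  68  60  60  65
   74  75  69  70  74  69  62  63  63  60]
 [ 59  60  62  60  60  60  62  63  66  66  67  66  66  65  66  61  60  66
   76  76  71  70  72  69  65  66  63  62]]
```

The cell stays in the cradle. Next I'll straighten the shut fingers above the nub end for the press.

```bash
python3 -c "
from h import *
go(O+E*.020+[0,0,.055-.027],Rt(217.4,0))"
```

```text
t 25.35 p [ 0.5854 -0.0351  0.0965] F [ 0.1 -0.5 -0. ] w 0.020 g 0 q [-15.   4.  -6.  75.   8. -52.]
shift [-0.38 -0.1   4.29] turn [ 0.1  9.9 -0.1]
```

Emit:
jog_arm --plan '[-0.4,-0.1,0,0,5,0,0,-0.4,-0.1,0,0,9.9,0,0,-0.4,-0.1,2,0,9.9,0,0,-0.4,-0.1,3.5,0,9.9,0,0,-0.4,-0.1,4.3,0,9.9,0,0,-0.4,-0.1,4.3,0,9.9,0,0,-0.4,-0.1,4.3,0,9.9,0,0]'

```text
t: 26.05
position: [0.5952, -0.0295, 0.056]
tool_rot: [[-0.795, -0.606, 0.001], [-0.606, 0.795, 0.002], [-0.001, 0.001, -1.0]]
ft_force: [0.9, -0.6, 0.1]
width: -0.001
grip_force: 0.0
```

Emit:
jog_arm --plan '[0,0,0.2,0,0,0,0,0,0,0.4,0,0,0,0,0,0,0.6,0,0,0,0,0,0,0.8,0,0,0,0,0,0,0.8,0,0,0,0]'

```text
t: 26.55
position: [0.5954, -0.0291, 0.0476]
tool_rot: [[-0.795, -0.606, 0.0], [-0.606, 0.795, 0.002], [-0.001, 0.001, -1.0]]
ft_force: [0.4, 0.6, -0.2]
width: -0.004
grip_force: 0.0
```

Emit:
jog_arm --plan '[0,0,0.1,0,0,0,0,0,0,0.2,0,0,0,0,0,0,0.2,0,0,0,0]'

```text
t: 26.85
position: [0.5956, -0.0291, 0.0458]
tool_rot: [[-0.795, -0.607, 0.001], [-0.607, 0.795, 0.002], [-0.002, 0.001, -1.0]]
ft_force: [0.5, -0.3, -1.4]
width: -0.001
grip_force: 0.0
```

Emit:
jog_arm --plan '[0,0,0.1,0,0,0,0,0,0,0.2,0,0,0,0,0,0,0.2,0,0,0,0]'

```text
t: 27.15
position: [0.5955, -0.0291, 0.0437]
tool_rot: [[-0.795, -0.606, 0.001], [-0.606, 0.795, 0.002], [-0.001, 0.001, -1.0]]
ft_force: [-0.5, -0.1, -0.3]
width: 0.002
grip_force: 0.0
```

Emit:
jog_arm --plan '[0,0,0.1,0,0,0,0,0,0,0.2,0,0,0,0,0,0,0.2,0,0,0,0]'

```text
t: 27.45
position: [0.5955, -0.0291, 0.0417]
tool_rot: [[-0.795, -0.606, 0.001], [-0.606, 0.795, 0.002], [-0.001, 0.001, -1.0]]
ft_force: [-1.0, 0.2, 0.2]
width: 0.003
grip_force: 0.0
```

Emit:
jog_arm --plan '[0,0,0.1,0,0,0,0,0,0,0.15,0,0,0,0,0,0,0.15,0,0,0,0]'

```text
t: 27.75
position: [0.5956, -0.0291, 0.0404]
tool_rot: [[-0.795, -0.606, 0.001], [-0.606, 0.795, 0.002], [-0.002, 0.001, -1.0]]
ft_force: [-0.4, -0.6, 0.3]
width: -0.003
grip_force: 0.0
```

Emit:
jog_arm --plan '[0,0,0.05,0,0,0,0,0,0,0.1,0,0,0,0,0,0,0.1,0,0,0,0]'

```text
t: 28.05
position: [0.5959, -0.0291, 0.0396]
tool_rot: [[-0.795, -0.607, 0.001], [-0.607, 0.795, 0.002], [-0.002, 0.001, -1.0]]
ft_force: [0.6, -0.1, 0.6]
width: 0.001
grip_force: 0.2
```

Emit:
jog_arm --plan '[0,0,0.05,0,0,0,0,0,0,0.1,0,0,0,0,0,0,0.1,0,0,0,0]'

```text
t: 28.35
position: [0.5958, -0.0291, 0.0386]
tool_rot: [[-0.795, -0.607, 0.001], [-0.607, 0.795, 0.002], [-0.002, 0.001, -1.0]]
ft_force: [0.3, 0.3, 0.2]
width: -0.0
grip_force: 0.4
```

Emit:
jog_arm --plan '[0,0,0.05,0,0,0,0,0,0,0.1,0,0,0,0,0,0,0.1,0,0,0,0]'

```text
t: 28.65
position: [0.5957, -0.0291, 0.0374]
tool_rot: [[-0.795, -0.607, 0.001], [-0.607, 0.795, 0.002], [-0.002, 0.001, -1.0]]
ft_force: [0.3, 0.0, 1.8]
width: -0.003
grip_force: 0.4
```

Emit:
jog_arm --plan '[0,0,0.05,0,0,0,0,0,0,0.1,0,0,0,0,0,0,0.1,0,0,0,0]'

```text
t: 28.95
position: [0.5957, -0.0292, 0.0364]
tool_rot: [[-0.795, -0.606, 0.001], [-0.606, 0.795, 0.002], [-0.002, 0.001, -1.0]]
ft_force: [0.3, -0.1, 0.9]
width: -0.001
grip_force: 0.4
```

Emit:
jog_arm --plan '[0,0,0.05,0,0,0,0,0,0,0.1,0,0,0,0,0,0,0.1,0,0,0,0]'

```text
t: 29.25
position: [0.5956, -0.0291, 0.0354]
tool_rot: [[-0.795, -0.606, 0.001], [-0.606, 0.795, 0.002], [-0.002, 0.001, -1.0]]
ft_force: [0.4, -0.1, 1.2]
width: 0.005
grip_force: 0.4
```

Emit:
jog_arm --plan '[0,0,0.05,0,0,0,0,0,0,0.1,0,0,0,0,0,0,0.1,0,0,0,0]'

```text
t: 29.55
position: [0.5956, -0.0292, 0.0344]
tool_rot: [[-0.795, -0.606, 0.001], [-0.606, 0.795, 0.002], [-0.002, 0.001, -1.0]]
ft_force: [0.4, 0.5, 0.5]
width: -0.002
grip_force: 0.3
```

Emit:
jog_arm --plan '[0,0,0.05,0,0,0,0,0,0,0.1,0,0,0,0,0,0,0.1,0,0,0,0]'

```text
t: 29.85
position: [0.5956, -0.0291, 0.0333]
tool_rot: [[-0.795, -0.607, 0.001], [-0.607, 0.795, 0.002], [-0.002, 0.001, -1.0]]
ft_force: [0.5, -0.6, 0.9]
width: 0.001
grip_force: 0.3
```

Emit:
jog_arm --plan '[0,0,0.03,0,0,0,0,0,0,0.06,0,0,0,0,0,0,0.06,0,0,0,0]'

```text
t: 30.15
position: [0.5957, -0.0291, 0.0328]
tool_rot: [[-0.795, -0.607, 0.001], [-0.607, 0.795, 0.002], [-0.002, 0.001, -1.0]]
ft_force: [0.1, -0.8, 0.2]
width: -0.002
grip_force: 0.3
```

Emit:
jog_arm --plan '[0,0,0.03,0,0,0,0,0,0,0.06,0,0,0,0,0,0,0.06,0,0,0,0]'

```text
t: 30.45
position: [0.5957, -0.0291, 0.0322]
tool_rot: [[-0.795, -0.606, 0.001], [-0.606, 0.795, 0.002], [-0.002, 0.001, -1.0]]
ft_force: [0.4, 0.3, 0.6]
width: -0.005
grip_force: 0.3
```

Emit:
jog_arm --plan '[0,0,0.03,0,0,0,0,0,0,0.06,0,0,0,0,0,0,0.06,0,0,0,0]'

```text
t: 30.75
position: [0.5957, -0.0291, 0.0316]
tool_rot: [[-0.795, -0.607, 0.001], [-0.607, 0.795, 0.002], [-0.002, 0.001, -1.0]]
ft_force: [0.9, -0.6, 0.9]
width: -0.002
grip_force: 0.3
```

Emit:
jog_arm --plan '[0,0,0.03,0,0,0,0,0,0,0.06,0,0,0,0,0,0,0.06,0,0,0,0]'

```text
t: 31.05
position: [0.5957, -0.0291, 0.031]
tool_rot: [[-0.795, -0.606, 0.001], [-0.606, 0.795, 0.002], [-0.002, 0.001, -1.0]]
ft_force: [0.3, -0.3, -0.1]
width: 0.0
grip_force: 0.3
```

```bash
python3 -c "
from h import *
st()
f=[]
for _ in range(5): cams.grab_frame('side'); f.append(ctrl.read_state()['ft_force'])
print(np.mean(f,0).round(2))"
```

```text
t 31.05 p [ 0.5957 -0.0291  0.031 ] F [ 0.3 -0.3 -0.1] w 0.003 g 0 q [ -9.  15.  -0.  75.   0. -47.]
[0.64 0.08 0.63]
```

Emit:
jog_arm --plan '[0,0,0.04,0,0,0,0,0,0,0.08,0,0,0,0,0,0,0.08,0,0,0,0]'

```text
t: 31.6
position: [0.5958, -0.0291, 0.0303]
tool_rot: [[-0.795, -0.607, 0.001], [-0.607, 0.795, 0.002], [-0.002, 0.001, -1.0]]
ft_force: [-0.0, 0.1, 0.7]
width: -0.001
grip_force: 0.3
```

Emit:
jog_arm --plan '[0,0,0.04,0,0,0,0,0,0,0.08,0,0,0,0,0,0,0.08,0,0,0,0]'

```text
t: 31.9
position: [0.5959, -0.0291, 0.0296]
tool_rot: [[-0.795, -0.607, 0.001], [-0.607, 0.795, 0.002], [-0.002, 0.001, -1.0]]
ft_force: [-0.0, 0.3, 1.7]
width: 0.0
grip_force: 0.6
```

Emit:
jog_arm --plan '[0,0,0.04,0,0,0,0,0,0,0.08,0,0,0,0,0,0,0.08,0,0,0,0]'

```text
t: 32.2
position: [0.596, -0.0292, 0.0294]
tool_rot: [[-0.795, -0.606, 0.002], [-0.606, 0.795, 0.002], [-0.002, 0.0, -1.0]]
ft_force: [-1.2, 0.5, 4.6]
width: 0.003
grip_force: 2.3
```

Emit:
jog_arm --plan '[0,0,0.02,0,0,0,0,0,0,0.04,0,0,0,0,0,0,0.04,0,0,0,0]'

```text
t: 32.5
position: [0.596, -0.0293, 0.0293]
tool_rot: [[-0.795, -0.606, 0.002], [-0.606, 0.795, 0.001], [-0.002, -0.0, -1.0]]
ft_force: [-1.5, 0.0, 6.4]
width: 0.001
grip_force: 3.1
```

```bash
python3 -c "
from h import *
st()
f=[]
for _ in range(5): cams.grab_frame('side'); f.append(ctrl.read_state()['ft_force'])
print(np.mean(f,0).round(2))"
```

```text
t 32.50 p [ 0.596  -0.0293  0.0293] F [-1.5  0.   6.4] w 0.005 g 3 q [ -9.  15.  -0.  75.   0. -47.]
[-0.83  0.47  6.12]
```

Emit:
jog_arm --plan '[0,0,0.03,0,0,0,0,0,0,0.05,0,0,0,0,0,0,0.05,0,0,0,0,0,0,0.05,0,0,0,0,0,0,0.05,0,0,0,0]'

```text
t: 33.25
position: [0.5962, -0.0294, 0.0293]
tool_rot: [[-0.795, -0.606, 0.002], [-0.606, 0.795, 0.001], [-0.002, -0.001, -1.0]]
ft_force: [-1.3, -0.2, 7.1]
width: -0.001
grip_force: 3.8
```

```bash
python3 -c "
from h import *
st()
f=[]
for _ in range(5): cams.grab_frame('side'); f.append(ctrl.read_state()['ft_force'])
print(np.mean(f,0).round(2)); st()"
```

```text
t 33.25 p [ 0.5962 -0.0294  0.0293] F [-1.3 -0.2  7.1] w -0.008 g 4 q [ -9.  15.  -0.  75.   0. -47.]
[-1.62  0.27  7.4 ]
t 33.50 p [ 0.5962 -0.0294  0.0293] F [-2.1 -0.1  7.5] w 0.012 g 4 q [ -9.  15.  -0.  75.   0. -47.]
```

The press resists at a fixed height of 0.0293 with up to 7.4 N. To check the cell lies level, I'll lift off and touch lightly near the spring end, where the contact height should be the same.

Emit:
jog_arm --plan '[0,0,-0.5,0,0,0,0,0,0,-1.5,0,0,0,0,2,0,-1.5,0,0,0,0,3.5,0,-1.5,0,0,0,0,3.5,0,-0.8,0,0,0,0,3.5,0,-0.4,0,0,0,0,3.5,0,-0.25,0,0,0,0,3.5,0,-0.25,0,0,0,0]'

```text
t: 34.3
position: [0.5679, -0.0499, 0.0297]
tool_rot: [[-0.795, -0.607, 0.0], [-0.607, 0.795, 0.002], [-0.001, 0.001, -1.0]]
ft_force: [0.1, 0.4, -0.5]
width: -0.002
grip_force: 0.0
```

Emit:
jog_arm --plan '[0,0,0.04,0,0,0,0,0,0,0.08,0,0,0,0,0,0,0.08,0,0,0,0]'

```text
t: 34.6
position: [0.5682, -0.0502, 0.0295]
tool_rot: [[-0.795, -0.607, 0.001], [-0.607, 0.795, 0.002], [-0.002, 0.001, -1.0]]
ft_force: [-0.2, 0.6, 0.7]
width: -0.004
grip_force: 0.1
```

Emit:
jog_arm --plan '[0,0,0.03,0,0,0,0,0,0,0.06,0,0,0,0,0,0,0.06,0,0,0,0]'

```text
t: 34.9
position: [0.5682, -0.0502, 0.0294]
tool_rot: [[-0.795, -0.607, 0.002], [-0.607, 0.795, 0.002], [-0.003, 0.0, -1.0]]
ft_force: [-0.1, 0.7, 3.2]
width: -0.0
grip_force: 1.6
```

The spring end makes contact at 0.0294 as well, so the cell is level. I'll retreat and check with the cameras.

Emit:
jog_arm --plan '[0,0,-0.5,0,0,0,0,0,0,-3,0,0,0,0,0,0,-7,0,0,0,0,0,5,-12,0,0,0,0,0,10,-15,0,0,0,0,0,15,-18,0,0,0,0,0,20,-18,0,0,0,0,0,25,-18,0,0,0,0,0,30,-18,0,0,0,0,0,30,-18,0,0,0,0,0,30,-18,0,0,0,0]'

```text
t: 36.0
position: [0.3836, 0.1904, 0.2099]
tool_rot: [[-0.792, -0.611, 0.001], [-0.611, 0.792, 0.003], [-0.003, 0.001, -1.0]]
ft_force: [1.2, 0.5, 0.7]
width: -0.0
grip_force: 0.0
```

```bash
python3 - <<'E' 2>/dev/null
from h import *
st()
S=avg("side",4);T=avg("top",4)
seat=O+E*.0045+[0,0,.017]
for n,F in(("S",S),("T",T)):
    c=proj(F,seat).round(); g=crop(F,c,16,8).max(2).astype(np.uint8)
    m=((g<(70 if n=="S" else 85))*255).astype(np.uint8)
    k=max(cv2.findContours(m,0,2)[0],key=cv2.contourArea); (x,y),wh,a=cv2.minAreaRect(k)
    print(n,"seen",np.array([x,y])/8+c-16,np.array(wh)/8,a,"pred axis ends",[proj(F,seat+s*.03*E).round(1) for s in(-1,1)],"ctr",proj(F,seat+[0,0,.006]).round(1))
    if n=="T":
        B=cv2.boxPoints(((x,y),wh,a))/8+c-16; P=np.array([onz(F,b,.044) for b in B]); d=[P[1]-P[0],P[2]-P[1]]; print([(np.linalg.norm(v).round(4),np.degrees(np.arctan2(v[1],v[0])).round(1)) for v in d]); q=(P.mean(0)-seat); print("along,lat mm",q@E*1e3,np.cross(E,q)[2]*1e3)
E
```

```text
t 36.00 p [0.3836 0.1904 0.2099] F [1.2 0.5 0.7] w -0.002 g 0 q [ 17. -12.  -7.  95.   0. -20.]
S seen [278.78136444 205.1779747 ] [14.00048256 24.90668488] 37.5685920715332 pred axis ends [array([273.1, 212.9]), array([284.9, 197.8])] ctr [279.2 203.2]
T seen [272.35407066 177.22722244] [24.69202423 12.74594212] 53.426971435546875 pred axis ends [array([277.3, 184.5]), array([265. , 168.1])] ctr [271.2 176. ]
[(np.float64(0.0376), np.float64(-51.7)), (np.float64(0.0724), np.float64(-142.7))]
along,lat mm -4.179978597257218 -1.2789985779536717
```

The cameras agree: the cell is in the trough and in line, and the top-view mask is stretched towards the dark spring gap. Handing in.

```bash
python3 -c "
from plant import ctrl
print(ctrl.job_done())"
```

```text
the job is handed in; nothing more can be done
None
```

I handed the job in at about 36 s: both ends of the cell touched at the same height (about 0.2 mm apart), so it appears to lie flat between spring and wall, but no verdict came back.

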